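# Seat the paint-jar tray on its turntable

### The arm

A 6-joint arm with a two-finger parallel gripper is mounted at the origin on the work surface. World frame = base frame: x ahead of the robot, y to its left, z up, the work surface at z = 0. Lengths are in m, angles in degrees, forces in N, time in s.
With the tool pointing down it reaches from about 0.35 to 0.875 m from the base axis. Payload 4.2 kg.
Tool frame: the origin (TCP) lies midway between the tips of the shut fingers; the grasp point (between the pads) lies 19 mm behind it; z points along the fingers, y is the direction in which the jaws open and shut (so a half turn about z gives the same grasp; the last joint's range is limited). The gripper opens to 87 mm and grips with 3 to 60 N. Pads are 19 mm wide; open, the fingers measure 117 mm over their backs; the gripper's body (75 mm by 190 mm) begins 51 mm behind the grasp point.
Start: joints at [85.061, 22.042, 0.453, 0, -68.411, -14.817], TCP at [0.211, 0.588, 0.223] pointing down, gripper open.
Joint ranges: [-179.83, 179.83], [-69.29, 118.12], [-61.27, 80.66], [-181.25, 117.63], [-171.15, -9.14], [-177.46, 177.46]. Speed limits (degrees/s): [159.86, 159.86, 180, 180, 180, 180].

### API

Orientations are given as a 3x3 rotation matrix whose columns are the frame's x, y, z axes.
In Python, from station import r gives the robot as it stands.
- The arm moves only by the tool play_rows, never from a script. Its argument "commands" is a list that holds one entry, the list of rows, each a list of 7 numbers: the shift along the world's x, y, z in m, then the turn, a rotation vector about the world's x, y, z in rad, then the closure, from 0 (fully open) to 1 (shut). A call has 1 to 5 rows; each row is the pose to reach, as a shift and turn from the pose commanded when the call began; what a row does not reach only later rows make up. A row lasts 1/10 s, in which the tool goes at most 50 mm and 8.59 degrees, less where a joint would pass 70% of its speed; a pose out of reach is approached as far as the arm can. A call with a gripper value outside its range is refused whole. The fingers move at their own pace and stop on an object; the grip force is fixed at half the most. Time passes only in rows, so rows that repeat a pose let the fingers close. It gives the time, the measured TCP pose, the force and the opening at its end, in the units of the state.
- r.sense(): the state, without advancing time (a new reading comes with each control period).
- r.capture(name): name is "side" or "top" or "wrist"; returns a dict with "image" (384x512x3 uint8, red, green, blue), "range_z" (384x512 float32, m along the optical axis (not along the pixel's ray), 0 where there is no reading), "intrinsics" (3x3 intrinsics, pixels), "extrinsics" (4x4, takes a point from camera to world coordinates); the wrist camera has in their place "mount" (4x4, takes a point from camera to tool coordinates, whose origin is the TCP and whose axes are the flange's). Camera axes: x right, y up, looking along -z (the intrinsics and any distortion apply to the point x, -y, -z); pixel columns grow to the right and rows downward; lengths in m; the calibration is good to about 2 mm. A picture is of the moment at which its call begins: read the wrist's pose just before it.
- r.finish_job(): hands the job in, once; it reports no verdict.
The state is a dict: "time_s": time; "joints": joint angles; "joint_velocities": joint speeds; "effort": joint torques, N m; "tcp_pos": TCP position; "ee_rot": TCP orientation; "wrist_force": force on the tool from outside, world axes, zero at the start; "moment": the same for the moment, N m; "gripper_width": opening from 0.0 (shut) to 1.0 (fully open).
Only numpy, scipy, OpenCV 4.12 (cv2) and the standard library are available. Lean on these libraries where they do the work, as an engineer would, in place of code of your own. Each camera call takes 0.05 s, during which the arm holds its last target. There are 200 camera calls.

### The job

Pick up the round wooden jar tray by its bridge handle and put it on the turntable: centre bore over the spigot, then turn it gently by feel until all four holes line up with the studs and it slides fully home, flat on the stud collars. Never drop it on or force it down or round, leave everything else on the table where it is, and let go of the tray at the end.

Things in the scene. Friction and masses are not known exactly. Their poses are not given: they have to be found in the camera images.
- tray_grip (a point): Centre of the wooden bar of the tray's bridge handle, half-way up the bar. Axes fixed to the tray: x along the bar, z up. The bar is 84 long (x), 16 wide (y), 14 high, on two steel posts of diameter 10 at x = +-30. Below this point: bar underside 7, rim top 41, disc top 51, disc underside 61, feet 67.
- tray: The loose round plywood jar tray, about 0.45 kg, balanced under the bar. Origin on its axis under the feet, axes as tray_grip. Disc of diameter 180, 10 thick, with a 10 high rim, on four feet (6 high, diameter 12, 78 from the axis, along x and y). On the axis a bore of diameter 25; four through holes of diameter 11.5 on a circle of radius 55, at 45, 135, 225, 315 degrees from x.
- base: The turntable, screwed to the table, stands upright: grey round foot of diameter 150, neck, aluminium hub plate of diameter 132, its top 44 above the table. Origin on the axis at the table. A stiff brake (4 Nm) holds the hub plate at an angle that differs every time and that NO reading gives, this body's axes included: see the studs from above or find them by feel.
- spigot_tip (a point): Top of the upright steel spigot on the turntable's axis, 84 above the table. Diameter 22, the last 6 mm tapered to 12. The tray's bore goes over it with 1.5 mm of play all round.
- stud_level (a point): On the turntable's axis at the height of the tips of the four studs, 64 above the table. The studs are upright, diameter 8, round-tipped, 90 degrees apart on a circle of radius 55. When the tray merely stands on the tips, tray_grip is 61 above this point and the bore is already threaded on the spigot. The studs enter when the angle is right within about 3 degrees.
- seat (a point): On the turntable's axis, 48 above the table: the level of the tops of the four stud collars (diameter 20, round the feet of the studs), on which the disc's underside rests when the tray is fully home. tray_grip is then 61 above this point.
- jar_a: Square paint jar with a round lid, 44 x 44 x 58 high, clear; bystander. Origin under its centre.
- jar_b: Like jar_a, gold paint; bystander.
- jar_c: Like jar_a, dark blue paint; bystander.
- pencil_case: Blue fabric-covered pencil case 90 x 190 x 55 high; bystander. Origin under its centre.
- scissors: Scissors lying flat, about 170 long, 10 high; bystander. Origin near their pivot.
- glue_stick: Upright glue stick, diameter 27, 97 high; bystander. Origin under its centre.
- ruler: Wooden ruler 200 x 30 x 4, lying flat; bystander. Origin under its centre.
Things that resemble listed ones, but are neither listed nor needed, are in the scene too. What is shaped like the base but yellow is not meant.

How it is judged:
By the outcome, as a careful person would: the job done as asked, in the order asked, and still so for the second after the job is handed in, with the robot touching nothing.
It also fails if it takes over 72 s, if anything falls off the work surface, if the arm or the gripper's body presses on something with over 40 N, if the wrist force passes 120 N, or if a joint passes its speed limit or range.

## Working session

There is one attempt and no reset: what is moved stays moved. The work goes in short steps, Python scripts to look and compute and a tool call to move; the robot and the scene stay as the last step left them, time stands still between calls to the robot, and variables do not carry over. Pictures are saved under pics/ and viewed, about 8 in all and at most 12, crops included, and the job is handed in when it is done.

Besides the shell and the picture viewer there is one more tool, called as name(argument=value, ...) on one line, values as JSON. play_rows: Moves the arm, as the interface text tells. Its arguments: {"type":"object","properties":{"commands":{"type":"array","items":{"type":"array","items":{"type":"array","items":{"type":"number"}}}}},"required":["commands"]}

```bash
mkdir -p pics
cat > h.py <<'E'
import numpy as np, cv2
from station import r
def cap(n):
    s=r.sense(); c=r.capture(n); K=np.array(c["intrinsics"])
    if n=="wrist":
        T=np.eye(4);T[:3,:3]=s["ee_rot"];T[:3,3]=s["tcp_pos"];E=T@np.array(c["mount"])
    else: E=np.array(c["extrinsics"])
    z=c["range_z"];v,u=np.mgrid[:384,:512]
    P=np.stack([(u-K[0,2])/K[0,0]*z,-(v-K[1,2])/K[1,1]*z,-z],-1)@E[:3,:3].T+E[:3,3]
    P[z==0]=np.nan
    return c,P,K,E
def save(im,n,s=1.5): cv2.imwrite("pics/"+n,cv2.resize(im[:,:,::-1],None,fx=s,fy=s,interpolation=cv2.INTER_CUBIC))
E
python3 - <<'E'
from h import *
for n in("top","side"):
    c,P,K,E=cap(n);save(c["image"],n+"0.png");np.savez(n+"0.npz",im=c["image"],P=P,K=K,E=E);print(n,K.tolist(),E.round(3).tolist(),[k for k in c])
print({k:np.round(v,3).tolist() for k,v in r.sense().items()})
E
```

```text
top [[366.2305702796135, 0.0, 255.29978755535763], [0.0, 366.2305702796135, 194.06611663352706], [0.0, 0.0, 1.0]] [[0.02, 0.986, -0.166, 0.345], [-1.0, 0.02, 0.002, 0.013], [0.005, 0.166, 0.986, 1.019], [0.0, 0.0, 0.0, 1.0]] ['image', 'range_z', 'intrinsics', 'extrinsics']
side [[415.35236771190165, 0.0, 254.47834968300617], [0.0, 415.35236771190165, 191.11930224495228], [0.0, 0.0, 1.0]] [[-0.999, 0.03, -0.031, 0.455], [-0.043, -0.576, 0.816, 1.019], [0.006, 0.817, 0.577, 0.795], [0.0, 0.0, 0.0, 1.0]] ['image', 'range_z', 'intrinsics', 'extrinsics']
{'time_s': 0.1, 'joints': [85.061, 22.087, 0.389, -0.023, -68.411, -14.817], 'joint_velocities': [-0.032, -0.1, 0.205, -0.003, -0.084, -0.075], 'effort': [0.002, -39.169, 18.794, 4.232, 0.013, -0.0], 'tcp_pos': [0.211, 0.588, 0.222], 'ee_rot': [[0.941, -0.338, -0.001], [-0.338, -0.941, -0.002], [0.0, 0.002, -1.0]], 'wrist_force': [-0.178, 0.184, 0.29], 'moment': [-0.047, 0.013, 0.029], 'gripper_width': 0.999}
```

View pics/top0.png

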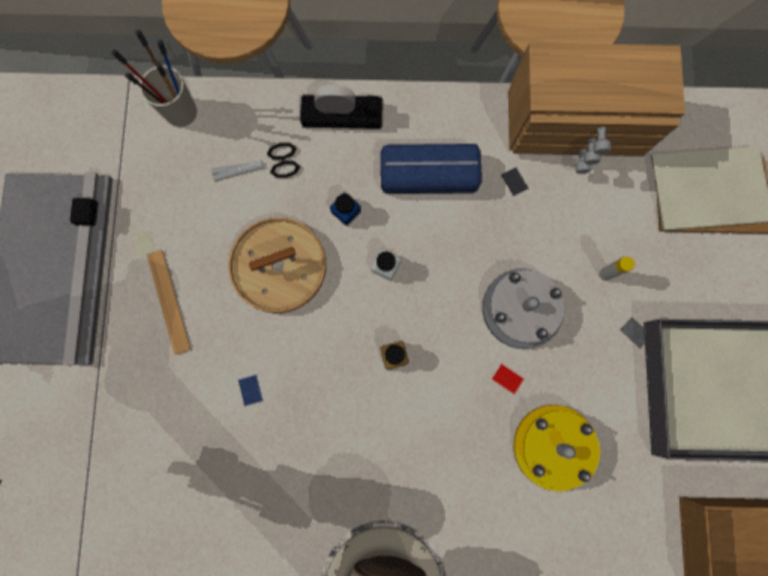

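View pics/side0.png

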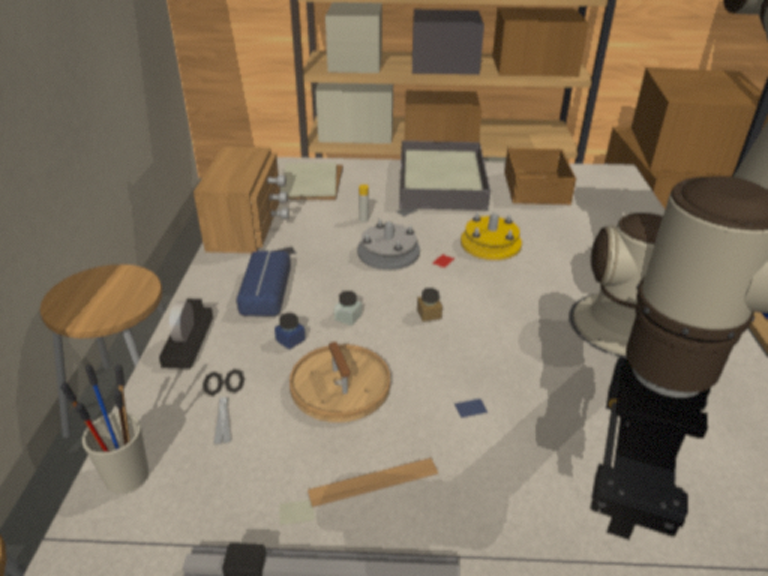

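The top view (768x576) shows the tray with its bar at (278,262). There are two turntable-like objects: the grey one at (524,308) and the yellow one at (558,447). The grey one fits the base, since yellow is excluded. I'll measure both targets and confirm with a crop.

Run:
```python
from h import *
for n in("top","side"):
    d=np.load(n+"0.npz");P=d["P"];E=d["E"];K=d["K"];im=d["im"]
    def near(c,rad,lo,hi): 
        m=(np.hypot(P[...,0]-c[0],P[...,1]-c[1])<rad)&(P[...,2]>lo)&(P[...,2]<hi);return P[m]
    tabl=P[(P[...,2]<.02)&(P[...,2]>-.02)&(abs(P[...,0]-.5)<.15)&(abs(P[...,1])<.3)]
    print(n,"table",np.median(tabl[:,2]).round(4))
    p0=P[175,185] if n=="top" else P[254,227]
    if n=="top": tc=P[190,185,:2]; bc=P[195,340,:2]
    tc=np.array(tc);bc=np.array(bc)
    t=near(tc,.12,.018,.032); 
    c,rr=cv2.minEnclosingCircle(t[:,:2].astype(np.float32));print("tray",c,rr,len(t))
    b=near(c,.05,.064,.085);rc=cv2.minAreaRect(b[:,:2].astype(np.float32));
    print("bar",rc,len(b),b.mean(0).round(4)); bx=cv2.boxPoints(rc);print(bx.round(3).tolist())
    h=near(bc,.12,.038,.05);c,rr=cv2.minEnclosingCircle(h[:,:2].astype(np.float32));print("hub",c,rr,len(h))
    s=near(c,.08,.053,.07);
    s=s[np.hypot(*(s[:,:2]-c).T)>.03];a=np.degrees(np.arctan2(s[:,1]-c[1],s[:,0]-c[0]))
    print("studs",len(s),np.degrees(np.angle(np.exp(4j*np.radians(a)).mean()))/4, np.sort(a.round(0)).tolist())
    s=near(c,.02,.07,.09);print("spigot",len(s),s.mean(0).round(4))
im=np.load("top0.npz")["im"]
save(np.hstack([im[140:215,150:225],im[170:245,315:390],im[260:335,335:410]]),"crop1.png",3.5)
```

```text
top table 0.0005
tray (0.558993935585022, 0.208842471241951) 0.08985549211502075 669
bar ((0.559711217880249, 0.2084476351737976), (0.016641803085803986, 0.08283160626888275), 21.73453712463379) 206 [0.5587 0.2079 0.0732]
[[0.5370000004768372, 0.24400000274181366], [0.5669999718666077, 0.16699999570846558], [0.5830000042915344, 0.17299999296665192], [0.5519999861717224, 0.25]]
hub (0.48848751187324524, -0.2487383633852005) 0.06619302183389664 1718
studs 38 24.652448013125653 [-160.0, -160.0, -158.0, -158.0, -156.0, -155.0, -155.0, -155.0, -153.0, -153.0, -69.0, -68.0, -67.0, -66.0, -65.0, -65.0, -64.0, -64.0, -63.0, 22.0, 24.0, 25.0, 25.0, 25.0, 26.0, 27.0, 28.0, 28.0, 30.0, 111.0, 112.0, 113.0, 114.0, 115.0, 115.0, 116.0, 116.0, 117.0]
spigot 62 [ 0.4877 -0.2471  0.0807]
side table -0.0002
tray (0.5603472590446472, 0.2113984376192093) 0.09180016815662384 475
bar ((0.5603671073913574, 0.21126648783683777), (0.016615383327007294, 0.08436467498540878), 21.86190414428711) 161 [0.5597 0.2154 0.0718]
[[0.5370000004768372, 0.24699999392032623], [0.5680000185966492, 0.16899999976158142], [0.5839999914169312, 0.17499999701976776], [0.5519999861717224, 0.2540000081062317]]
hub (0.4900844693183899, -0.24461697041988373) 0.06717260181903839 517
studs 28 25.256442135560494 [-162.0, -156.0, -156.0, -155.0, -154.0, -153.0, -151.0, -72.0, -70.0, -68.0, -67.0, -66.0, -65.0, -63.0, -62.0, 27.0, 27.0, 27.0, 31.0, 111.0, 112.0, 114.0, 116.0, 117.0, 117.0, 117.0, 120.0, 121.0]
spigot 29 [ 0.4898 -0.2414  0.0776]
```

View pics/crop1.png

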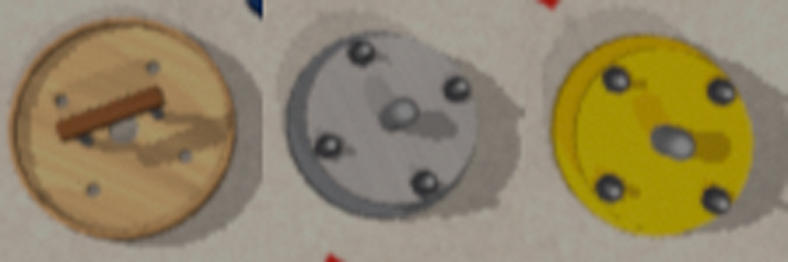

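Left to right, the crop shows the tray with its brown bar (centre about (110,113)) and four holes, the grey hub with four studs at (362,52), (457,89), (425,184) and (329,147), and the yellow decoy. Grey is the right one. Tray is at (0.560, 0.2095) with the bar at 111.7°. Base is at (0.489, -0.247) with studs at 25° mod 90. Moving now.

play_rows(commands=[[[0.033,-0.036,0,0,0,-0.08,0],[0.066,-0.072,0,0,0,-0.16,0],[0.099,-0.108,0,0,0,-0.24,0],[0.132,-0.144,0,0,0,-0.32,0],[0.165,-0.18,0,0,0,-0.4,0]]])

```text
time_s: 0.6
tcp_pos: [0.377, 0.4064, 0.2222]
ee_rot: [[0.733, -0.68, -0.0], [-0.68, -0.733, -0.001], [0.0, 0.001, -1.0]]
wrist_force: [1.3, 0.0, 0.7]
gripper_width: 1.001
```

play_rows(commands=[[[0.033,-0.036,0,0,0,-0.08,0],[0.066,-0.072,0,0,0,-0.16,0],[0.099,-0.108,0,0,0,-0.24,0],[0.132,-0.144,0,0,0,-0.32,0],[0.165,-0.18,0,0,0,-0.4,0]]])

```text
time_s: 1.1
tcp_pos: [0.5421, 0.2265, 0.2222]
ee_rot: [[0.41, -0.912, -0.001], [-0.912, -0.41, -0.0], [-0.0, 0.001, -1.0]]
wrist_force: [1.3, 1.3, -0.1]
gripper_width: 1.002
```

play_rows(commands=[[[0.01,-0.01,0,0,0,-0.03,0],[0.019,-0.019,0,0,0,-0.046,0],[0.019,-0.019,0,0,0,-0.046,0],[0.019,-0.019,0,0,0,-0.046,0]]])

```text
time_s: 1.5
tcp_pos: [0.5596, 0.21, 0.2224]
ee_rot: [[0.372, -0.928, -0.001], [-0.928, -0.372, 0.0], [-0.0, 0.0, -1.0]]
wrist_force: [-0.7, 0.0, -0.8]
gripper_width: 0.999
```

```bash
cat > tray.py <<'E'
from h import *
s=r.sense();R=np.array(s["ee_rot"]);print("t",s["time_s"],"tcp",np.round(s["tcp_pos"],4),"yaw",np.degrees(np.arctan2(R[1,0],R[0,0])).round(2),"z",R[:,2].round(4),"j",np.round(s["joints"],1),"F",np.round(s["wrist_force"],2))
for n in("wrist","top","side"):
    c,P,K,E=cap(n)
    if n=="wrist":save(c["image"],"w1.png")
    m=(np.hypot(P[...,0]-.56,P[...,1]-.2095)<.05)&(P[...,2]>.064)&(P[...,2]<.085)
    b=P[m]
    if len(b)>20:
        q=cv2.minAreaRect(b[:,:2].astype(np.float32));print(n,len(b),np.round(q[0],4),np.round(q[1],4),q[2],np.median(b[:,2]))
E
python3 tray.py
```

```text
t 1.5 tcp [0.5596 0.21   0.2224] yaw -68.15 z [-6.e-04  1.e-04 -1.e+00] j [ 36.1  19.4  -3.5  -0.  -67.1 -14.2] F [-0.73  0.02 -0.82]
wrist 1163 [0.5622 0.2092] [0.0151 0.0829] 22.06568145751953 0.07300930755648766
top 66 [0.5706 0.182 ] [0.0166 0.0262] 23.037635803222656 0.07319485486543009
side 160 [0.5603 0.2116] [0.0168 0.0866] 22.609214782714844 0.07234169927024692
```

View pics/w1.png

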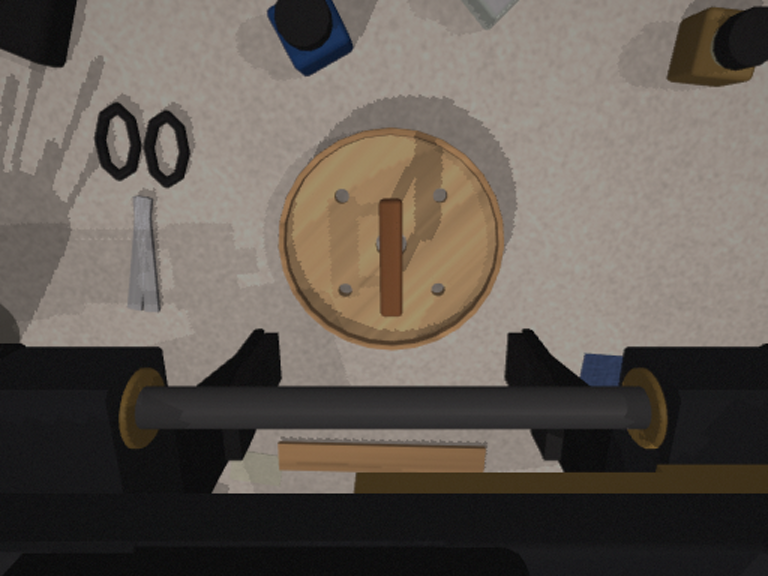

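The wrist view shows the tray with its bar at (390,258), centred between the open fingers and aligned with them. All cameras agree to about 2 mm, so I'll descend to TCP z 0.048.

play_rows(commands=[[[0.001,0,-0.04,0,0,0,0],[0.001,0,-0.08,0,0,0,0],[0.001,0,-0.12,0,0,0,0],[0.001,0,-0.15,0,0,0,0],[0.001,0,-0.165,0,0,0,0]]])

```text
time_s: 2.15
tcp_pos: [0.559, 0.2092, 0.0545]
ee_rot: [[0.372, -0.928, -0.004], [-0.928, -0.372, -0.002], [0.001, 0.005, -1.0]]
wrist_force: [-0.8, -0.3, -0.7]
gripper_width: 0.999
```

play_rows(commands=[[[0,0,-0.009,0,0,0,0],[0,0,-0.009,0,0,0,0.4],[0,0,-0.009,0,0,0,0.6],[0,0,-0.009,0,0,0,0.7],[0,0,-0.009,0,0,0,0.75]]])

```text
time_s: 2.65
tcp_pos: [0.5618, 0.2097, 0.0498]
ee_rot: [[0.371, -0.929, 0.002], [-0.929, -0.371, 0.001], [-0.001, -0.002, -1.0]]
wrist_force: [0.5, 0.4, -0.0]
gripper_width: 0.724
```

play_rows(commands=[[[0,0,0,0,0,0,0.78],[0,0,0,0,0,0,0.82],[0,0,0,0,0,0,0.87],[0,0,0,0,0,0,1],[0,0,0,0,0,0,1]]])

```text
time_s: 3.15
tcp_pos: [0.5612, 0.2092, 0.0485]
ee_rot: [[0.371, -0.929, -0.0], [-0.929, -0.371, -0.0], [0.0, 0.0, -1.0]]
wrist_force: [-0.2, 0.0, 0.1]
gripper_width: 0.262
```

play_rows(commands=[[[0,0,0,0,0,0,1],[0,0,0,0,0,0,1],[0,0,0,0,0,0,1],[0,0,0.002,0,0,0,1],[0,0,0.005,0,0,0,1]]])

```text
time_s: 3.65
tcp_pos: [0.5599, 0.2085, 0.0523]
ee_rot: [[0.37, -0.929, -0.003], [-0.929, -0.37, -0.001], [0.0, 0.004, -1.0]]
wrist_force: [-0.5, -0.2, -4.7]
gripper_width: 0.183
```

play_rows(commands=[[[0,0,0.01,0,0,0,1],[0,0,0.03,0,0,0,1],[0,0,0.06,0,0,0,1],[0,0,0.09,0,0,0,1],[0,0,0.11,0,0,0,1]]])

```text
time_s: 4.15
tcp_pos: [0.5618, 0.2095, 0.1665]
ee_rot: [[0.371, -0.929, 0.003], [-0.929, -0.371, 0.002], [-0.0, -0.003, -1.0]]
wrist_force: [0.9, 0.5, -4.3]
gripper_width: 0.176
```

play_rows(commands=[[[-0.003,-0.02,0.01,0,0,-0.03,1],[-0.009,-0.055,0.02,0,0,-0.09,1],[-0.015,-0.09,0.03,0,0,-0.15,1],[-0.021,-0.13,0.03,0,0,-0.21,1],[-0.027,-0.17,0.03,0,0,-0.27,1]]])

```text
time_s: 4.65
tcp_pos: [0.5329, 0.0374, 0.1939]
ee_rot: [[0.107, -0.994, -0.001], [-0.994, -0.107, 0.0], [-0.0, 0.001, -1.0]]
wrist_force: [0.4, 0.1, -4.8]
gripper_width: 0.18
```

play_rows(commands=[[[-0.006,-0.04,0,0,0,-0.07,1],[-0.012,-0.08,0,0,0,-0.14,1],[-0.018,-0.12,0,0,0,-0.21,1],[-0.024,-0.16,0,0,0,-0.28,1],[-0.03,-0.195,0,0,0,-0.34,1]]])

```text
time_s: 5.15
tcp_pos: [0.5025, -0.1579, 0.1935]
ee_rot: [[-0.232, -0.973, -0.001], [-0.973, 0.232, 0.0], [-0.0, 0.001, -1.0]]
wrist_force: [1.2, -0.5, -5.0]
gripper_width: 0.18
```

play_rows(commands=[[[-0.005,-0.03,0,0,0,-0.05,1],[-0.01,-0.055,0,0,0,-0.09,1],[-0.014,-0.075,0,0,0,-0.11,1],[-0.014,-0.085,0,0,0,-0.118,1],[-0.014,-0.09,0,0,0,-0.118,1]]])

```text
time_s: 5.65
tcp_pos: [0.4895, -0.2465, 0.1934]
ee_rot: [[-0.343, -0.939, -0.001], [-0.939, 0.343, 0.0], [-0.0, 0.001, -1.0]]
wrist_force: [0.0, 0.9, -6.0]
gripper_width: 0.179
```

play_rows(commands=[[[0,0,0,0,0,0,1],[0,0,0,0,0,0,1],[0,0,0,0,0,0,1],[0,0,0,0,0,0,1]]])

```text
time_s: 6.05
tcp_pos: [0.4904, -0.2451, 0.1936]
ee_rot: [[-0.34, -0.94, -0.0], [-0.94, 0.34, 0.0], [-0.0, 0.0, -1.0]]
wrist_force: [-0.0, -0.1, -5.2]
gripper_width: 0.185
```

```bash
cat > chk.py <<'E'
from h import *
import sys
tag=sys.argv[1]
s=r.sense();R=np.array(s["ee_rot"]);print("t",s["time_s"],"tcp",np.round(s["tcp_pos"],4),"yaw",np.degrees(np.arctan2(R[1,0],R[0,0])).round(2),"z",R[:,2].round(4),"j",np.round(s["joints"],1),"F",np.round(s["wrist_force"],2),"M",np.round(s["moment"],3),s["gripper_width"])
zg=s["tcp_pos"][2]+.019; tc=np.array(s["tcp_pos"])
for n in("wrist","top","side"):
    c,P,K,E=cap(n);save(c["image"],f"{n}_{tag}.png");np.savez(f"{n}_{tag}.npz",im=c["image"],P=P,K=K,E=E)
    d=np.hypot(P[...,0]-tc[0],P[...,1]-tc[1])
    m=(d<.105)&(P[...,2]>zg-.06)&(P[...,2]<zg-.034)
    b=P[m]
    if len(b)>20:
        o=b[np.abs(b[:,2]-(zg-.041))<.006];q,rr=cv2.minEnclosingCircle(o[:,:2].astype(np.float32));print(n,"rim",len(o),np.round(q,4),rr, "z hi",np.percentile(b[:,2],98).round(4),"exp",round(zg-.041,4))
    k=(np.hypot(P[...,0]-.489,P[...,1]+.247)<.09)
    p=P[k&(P[...,2]>.055)&(P[...,2]<.068)&(np.hypot(P[...,0]-.489,P[...,1]+.247)>.03)]
    if len(p): 
        a=np.arctan2(p[:,1]+.247,p[:,0]-.489);print(n,"studs",len(p),np.degrees(np.angle(np.exp(4j*a).mean()))/4)
E
python3 chk.py a
```

```text
t 6.05 tcp [ 0.4904 -0.2451  0.1936] yaw -109.87 z [-0.e+00  1.e-04 -1.e+00] j [ -9.6  15.9 -12.9  -0.  -61.1 -10.3] F [-0.04 -0.11 -5.19] M [ 0.098 -0.076 -0.014] 0.18545383079536162
wrist rim 4382 [ 0.4905 -0.246 ] 0.08954034745693207 z hi 0.1705 exp 0.1716
top rim 128 [ 0.4648 -0.2618] 0.07417379319667816 z hi 0.1721 exp 0.1716
side rim 212 [ 0.4879 -0.2433] 0.09254270046949387 z hi 0.1717 exp 0.1716
side studs 22 24.38255294716686
```

View pics/wrist_a.png

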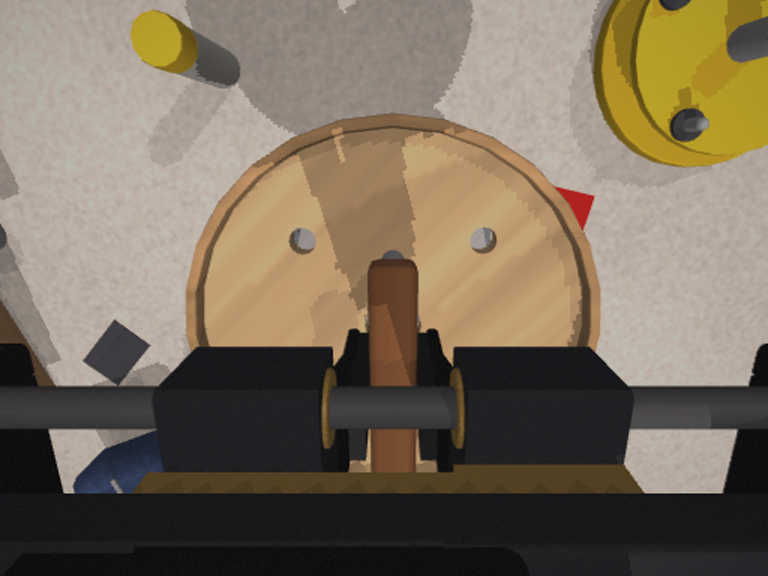

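The wrist view shows the tray held level. Its bar runs vertically from (392,262) between the fingers, and two holes are visible at (302,240) and (483,240). A fine centring shift, then lower towards the spigot.

play_rows(commands=[[[0,-0.002,-0.015,0,0,0,1],[0,-0.002,-0.03,0,0,0,1],[0,-0.002,-0.045,0,0,0,1],[0,-0.002,-0.057,0,0,0,1],[0,-0.002,-0.063,0,0,0,1]]])

```text
time_s: 6.7
tcp_pos: [0.4897, -0.2476, 0.1293]
ee_rot: [[-0.341, -0.94, -0.002], [-0.94, 0.341, 0.001], [0.0, 0.002, -1.0]]
wrist_force: [-0.4, -0.2, -5.2]
gripper_width: 0.18
```

play_rows(commands=[[[0,0,-0.001,0,0,0,1],[0,0,-0.002,0,0,0,1],[0,0,-0.003,0,0,0,1],[0,0,-0.004,0,0,0,1],[0,0,-0.005,0,0,0,1]]])

```text
time_s: 7.2
tcp_pos: [0.4904, -0.2478, 0.1259]
ee_rot: [[-0.341, -0.94, 0.001], [-0.94, 0.341, -0.0], [-0.0, -0.001, -1.0]]
wrist_force: [0.1, -0.5, -4.7]
gripper_width: 0.182
```

```bash
cat > st.py <<'E'
from h import *
s=r.sense();R=np.array(s["ee_rot"]);print("t",s["time_s"],"tcp",np.round(s["tcp_pos"],4),"yaw",np.degrees(np.arctan2(R[1,0],R[0,0])).round(2),"F",np.round(s["wrist_force"],2),"M",np.round(s["moment"],3),round(s["gripper_width"],3))
E
python3 st.py
```

```text
t 7.2 tcp [ 0.4904 -0.2478  0.1259] yaw -109.94 F [ 0.13 -0.48 -4.71] M [ 0.1   -0.038 -0.007] 0.182
```

Now slowly over the taper, watching the force.

play_rows(commands=[[[0,0,-0.001,0,0,0,1],[0,0,-0.002,0,0,0,1],[0,0,-0.003,0,0,0,1],[0,0,-0.004,0,0,0,1],[0,0,-0.004,0,0,0,1]]])

```text
time_s: 7.7
tcp_pos: [0.4901, -0.2478, 0.1214]
ee_rot: [[-0.341, -0.94, -0.0], [-0.94, 0.341, 0.0], [0.0, 0.0, -1.0]]
wrist_force: [0.1, -0.0, -5.4]
gripper_width: 0.18
```

play_rows(commands=[[[0,0,-0.001,0,0,0,1],[0,0,-0.002,0,0,0,1],[0,0,-0.003,0,0,0,1],[0,0,-0.004,0,0,0,1],[0,0,-0.004,0,0,0,1]]])

```text
time_s: 8.2
tcp_pos: [0.4901, -0.2478, 0.1173]
ee_rot: [[-0.341, -0.94, -0.0], [-0.94, 0.341, 0.0], [0.0, 0.0, -1.0]]
wrist_force: [0.1, -0.2, -5.1]
gripper_width: 0.178
```

```bash
python3 st.py
```

```text
t 8.2 tcp [ 0.4901 -0.2478  0.1173] yaw -109.94 F [ 0.12 -0.17 -5.11] M [ 0.112 -0.04  -0.035] 0.178
```

Past the taper with no contact force, so the bore is threaded. Next, down to the stud tips (expected TCP z about 0.1065).

play_rows(commands=[[[0,0,-0.002,0,0,0,1],[0,0,-0.004,0,0,0,1],[0,0,-0.006,0,0,0,1],[0,0,-0.008,0,0,0,1],[0,0,-0.009,0,0,0,1]]])

```text
time_s: 8.7
tcp_pos: [0.4901, -0.2478, 0.1082]
ee_rot: [[-0.341, -0.94, -0.001], [-0.94, 0.341, 0.0], [0.0, 0.001, -1.0]]
wrist_force: [-0.6, -0.8, -5.2]
gripper_width: 0.181
```

play_rows(commands=[[[0,0,-0.001,0,0,0,1],[0,0,-0.002,0,0,0,1],[0,0,-0.002,0,0,0,1]]])

```text
time_s: 9.0
tcp_pos: [0.4901, -0.2478, 0.1064]
ee_rot: [[-0.341, -0.94, -0.0], [-0.94, 0.341, 0.0], [0.0, 0.0, -1.0]]
wrist_force: [-0.4, -0.1, -5.7]
gripper_width: 0.179
```

play_rows(commands=[[[0,0,-0.001,0,0,0,1],[0,0,-0.002,0,0,0,1],[0,0,-0.002,0,0,0,1]]])

```text
time_s: 9.3
tcp_pos: [0.4901, -0.2478, 0.1044]
ee_rot: [[-0.341, -0.94, -0.0], [-0.94, 0.341, 0.0], [0.0, 0.0, -1.0]]
wrist_force: [-0.3, -0.0, -5.9]
gripper_width: 0.177
```

```bash
python3 st.py
```

```text
t 9.3 tcp [ 0.4901 -0.2478  0.1044] yaw -109.94 F [-0.27 -0.02 -5.88] M [ 0.068 -0.065 -0.001] 0.177
```

It is 2 mm below tip level with no contact, so the studs seem to be entering. Continuing gently.

play_rows(commands=[[[0,0,-0.001,0,0,0,1],[0,0,-0.002,0,0,0,1],[0,0,-0.003,0,0,0,1],[0,0,-0.003,0,0,0,1]]])

```text
time_s: 9.7
tcp_pos: [0.4901, -0.2478, 0.1013]
ee_rot: [[-0.341, -0.94, -0.0], [-0.94, 0.341, 0.0], [0.0, 0.0, -1.0]]
wrist_force: [0.0, -1.0, -5.0]
gripper_width: 0.181
```

```bash
python3 st.py
```

```text
t 9.7 tcp [ 0.4901 -0.2478  0.1013] yaw -109.94 F [ 0.02 -1.05 -4.98] M [ 0.062 -0.098 -0.023] 0.181
```

play_rows(commands=[[[0,0,-0.001,0,0,0,1],[0,0,-0.002,0,0,0,1],[0,0,-0.003,0,0,0,1],[0,0,-0.004,0,0,0,1],[0,0,-0.004,0,0,0,1]]])

```text
time_s: 10.2
tcp_pos: [0.4901, -0.2478, 0.0973]
ee_rot: [[-0.341, -0.94, -0.0], [-0.94, 0.341, 0.0], [0.0, 0.0, -1.0]]
wrist_force: [-0.0, -0.2, -4.7]
gripper_width: 0.183
```

play_rows(commands=[[[0,0,-0.001,0,0,0,1],[0,0,-0.002,0,0,0,1],[0,0,-0.003,0,0,0,1],[0,0,-0.004,0,0,0,1],[0,0,-0.004,0,0,0,1]]])

```text
time_s: 10.7
tcp_pos: [0.4901, -0.2478, 0.0933]
ee_rot: [[-0.341, -0.94, -0.0], [-0.94, 0.341, 0.0], [0.0, 0.0, -1.0]]
wrist_force: [-0.1, 1.1, -5.4]
gripper_width: 0.18
```

```bash
python3 st.py
```

```text
t 10.7 tcp [ 0.4901 -0.2478  0.0933] yaw -109.94 F [-0.1   1.13 -5.42] M [ 0.05  -0.083 -0.018] 0.18
```

Nearly home (seat expected at about 0.0905). Going down in half-millimetre steps until contact.

play_rows(commands=[[[0,0,-0.0005,0,0,0,1],[0,0,-0.001,0,0,0,1],[0,0,-0.0015,0,0,0,1],[0,0,-0.002,0,0,0,1],[0,0,-0.002,0,0,0,1]]])

```text
time_s: 11.2
tcp_pos: [0.4902, -0.2478, 0.0915]
ee_rot: [[-0.341, -0.94, -0.0], [-0.94, 0.341, 0.0], [0.0, 0.0, -1.0]]
wrist_force: [-0.1, 0.5, -6.4]
gripper_width: 0.178
```

play_rows(commands=[[[0,0,-0.0005,0,0,0,1],[0,0,-0.0005,0,0,0,1]]])

```text
time_s: 11.4
tcp_pos: [0.4902, -0.2478, 0.091]
ee_rot: [[-0.341, -0.94, -0.0], [-0.94, 0.341, 0.0], [-0.0, 0.0, -1.0]]
wrist_force: [-0.2, -0.2, -5.0]
gripper_width: 0.18
```

play_rows(commands=[[[0,0,-0.0005,0,0,0,1],[0,0,-0.0005,0,0,0,1]]])

```text
time_s: 11.6
tcp_pos: [0.4903, -0.2478, 0.0906]
ee_rot: [[-0.341, -0.94, 0.0], [-0.94, 0.341, -0.0], [0.0, -0.0, -1.0]]
wrist_force: [1.0, 0.7, -4.0]
gripper_width: 0.183
```

```bash
python3 st.py
```

```text
t 11.6 tcp [ 0.4903 -0.2478  0.0906] yaw -109.93 F [ 1.    0.68 -4.03] M [ 0.07  -0.069 -0.003] 0.183
```

play_rows(commands=[[[0,0,-0.0005,0,0,0,1],[0,0,-0.0005,0,0,0,1]]])

```text
time_s: 11.8
tcp_pos: [0.4904, -0.2477, 0.0905]
ee_rot: [[-0.341, -0.94, 0.0], [-0.94, 0.341, -0.0], [-0.0, -0.0, -1.0]]
wrist_force: [-0.4, 1.4, -1.8]
gripper_width: 0.182
```

play_rows(commands=[[[0,0,-0.0005,0,0,0,1],[0,0,-0.0005,0,0,0,1]]])

```text
time_s: 12.0
tcp_pos: [0.4904, -0.2477, 0.0904]
ee_rot: [[-0.341, -0.94, 0.001], [-0.94, 0.341, -0.0], [0.0, -0.001, -1.0]]
wrist_force: [-2.7, 4.5, 4.1]
gripper_width: 0.179
```

```bash
python3 st.py
```

```text
t 12.0 tcp [ 0.4904 -0.2477  0.0904] yaw -109.92 F [-2.7   4.51  4.08] M [ 1.069  0.623 -0.04 ] 0.179
```

Contact at TCP z 0.0904, where the seat was expected, with about 9 N of load taken. I'll ease off that load and open the gripper.

play_rows(commands=[[[0,0,0.0005,0,0,0,1],[0,0,0.0005,0,0,0,0.8],[0,0,0.0005,0,0,0,0.75],[0,0,0.0005,0,0,0,0.7],[0,0,0.0005,0,0,0,0.6]]])

```text
time_s: 12.5
tcp_pos: [0.4905, -0.2481, 0.0901]
ee_rot: [[-0.341, -0.94, 0.001], [-0.94, 0.341, -0.0], [0.0, -0.001, -1.0]]
wrist_force: [-0.7, -0.3, -0.9]
gripper_width: 0.32
```

play_rows(commands=[[[0,0,0,0,0,0,0.4],[0,0,0,0,0,0,0.3],[0,0,0,0,0,0,0.2],[0,0,0,0,0,0,0.2],[0,0,0,0,0,0,0.2]]])

```text
time_s: 13.0
tcp_pos: [0.4902, -0.2478, 0.0901]
ee_rot: [[-0.341, -0.94, 0.0], [-0.94, 0.341, 0.0], [-0.0, -0.0, -1.0]]
wrist_force: [0.1, 0.0, 0.9]
gripper_width: 0.745
```

play_rows(commands=[[[0,0,0.01,0,0,0,0.2],[0,0,0.03,0,0,0,0.2],[0,0,0.06,0,0,0,0.2],[0,0,0.09,0,0,0,0.2],[0,0,0.12,0,0,0,0.2]]])

```text
time_s: 13.5
tcp_pos: [0.4901, -0.2478, 0.2121]
ee_rot: [[-0.341, -0.94, 0.001], [-0.94, 0.341, -0.0], [0.0, -0.001, -1.0]]
wrist_force: [0.7, 0.1, -0.1]
gripper_width: 0.804
```

play_rows(commands=[[[-0.01,0.04,0.01,0,0,0,0.2],[-0.02,0.08,0.01,0,0,0,0.2],[-0.03,0.12,0.01,0,0,0,0.2],[-0.03,0.13,0.01,0,0,0,0.2],[-0.03,0.13,0.01,0,0,0,0.2]]])

```text
time_s: 14.0
tcp_pos: [0.4604, -0.1167, 0.2212]
ee_rot: [[-0.338, -0.941, 0.002], [-0.941, 0.338, -0.0], [-0.001, -0.002, -1.0]]
wrist_force: [0.9, 0.3, -0.4]
gripper_width: 0.8
```

```bash
python3 st.py
python3 - <<'E'
from h import *
ims=[]
for n in("top","side"):
    c,P,K,E=cap(n);ims.append(c["image"]);d=np.hypot(P[...,0]-.4895,P[...,1]+.247)
    k=(d<.1)
    q=P[k&(d<.05)&(P[...,2]>.1)&(P[...,2]<.13)];
    if len(q): print(n,"bar z",np.median(q[:,2]).round(4),len(q),"(home: .116)",cv2.minAreaRect(q[:,:2].astype(np.float32)))
    f=P[k&(d>.03)&(d<.078)&(P[...,2]>.045)&(P[...,2]<.08)]
    if len(f)>50:
        A=np.c_[f[:,:2]-[.4895,-.247],np.ones(len(f))];w=np.linalg.lstsq(A,f[:,2],rcond=None)[0];print(n,"disc top plane",w.round(4),"(home .058)",np.median(f[:,2]).round(4),len(f))
    rm=P[k&(d>.08)&(P[...,2]>.055)]
    ci=cv2.minEnclosingCircle(rm[:,:2].astype(np.float32));print("rim z",np.median(rm[:,2]).round(4),"(home .068)",ci)
save(np.hstack([ims[0][130:280,260:440],ims[1][90:240,190:370]]),"end.png",2.2)
E
```

```text
t 14.0 tcp [ 0.4604 -0.1167  0.2212] yaw -109.77 F [ 0.86  0.28 -0.39] M [ 0.057 -0.112  0.045] 0.8
top bar z 0.1158 79 (home: .116) ((0.47951340675354004, -0.2727341651916504), (0.02989501878619194, 0.01589200645685196), 69.3720474243164)
top disc top plane [0.0007 0.0001 0.0582] (home .058) 0.0581 963
rim z 0.0665 (home .068) ((0.48831409215927124, -0.2424536794424057), 0.09536594897508621)
side bar z 0.1131 86 (home: .116) ((0.4899158477783203, -0.24326229095458984), (0.08945617824792862, 0.016843348741531372), 70.22315216064453)
side disc top plane [0.0015 0.003  0.0573] (home .058) 0.0571 570
rim z 0.063 (home .068) ((0.48916688561439514, -0.24304088950157166), 0.09581269323825836)
```

View pics/end.png

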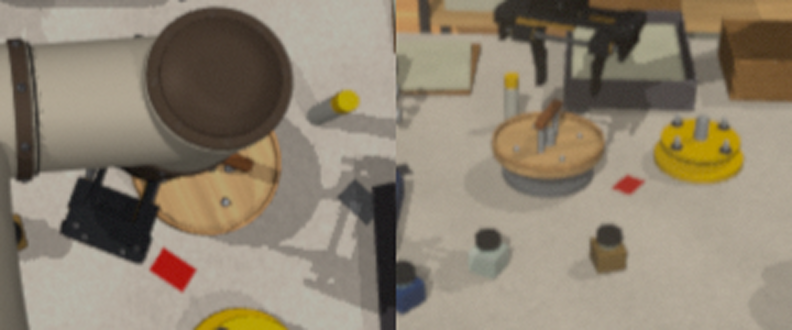

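The end view shows the tray flat on the grey turntable. Studs show in the holes, for example at (225,202), and the gripper is clear. The bar top reads 0.1158 and the disc top 0.058 with negligible tilt, so the tray is home.

```bash
python3 -c "
from station import r
print(r.finish_job())"
```

```text
the job is handed in; nothing more can be done
None
```

The tray is on the grey turntable, fully home on the stud collars. I released it and handed the job in at about 14 s.

- **Pick and threading:** I gripped the tray by its bridge handle, lifted it clear of everything and turned it on the way so the holes matched the stud angle (about 25°) seen by the cameras. The bore went over the spigot with no side force above the roughly 1 N noise.
- **Turning by feel:** This was not needed. The holes were already lined up, so the studs entered without resistance and I did no searching turn on the turntable.
- **Seating:** I lowered it in steps of a millimetre or less and met contact at the expected height, with about 9 N taken off the wrist. Then I eased off and opened the gripper.

**Last checks:**
- **Top camera:** the disc top was at 58.2 mm (home is 58) with negligible tilt, and the bar top at 115.8 mm (home is 116).
- **Side camera:** it read 1–3 mm lower on the disc and bar, and 5 mm low on the rim. It also read low on the spigot (77.6 mm for 84) before anything moved, so I put this down to its oblique view and went by the top camera.
- **Bystanders:** I did not re-measure them. The jars and glue stick visible in the final crop look undisturbed, and no unexpected contact force showed up.

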